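# Slide the pressure plate out of its stand and seat it on the specimen block

### The job

The thin steel pressure plate lies down between the fences of its preparation stand, too low to be taken hold of. Press lightly on it and slide it out through the stand's open front until its end overhangs, pinch that end by its two sides, and carry it to the shorter, pale clear-plastic specimen block: lay it flat between the block's fences, push it gently home against the back stop and let go. The plate and its seats are ground surfaces, so touch them slowly and with light forces only; leave the bottle, beaker and weight alone.

Things in the scene. Friction and masses are not known exactly. Their poses are not given: they have to be found in the camera images.
- stand: Preparation stand, fixed (place and yaw vary, sunk up to 6 mm into the bench). Black bed 158 mm long (x), 64 wide (y), top 50 mm above the origin; aluminium fences 10 mm thick, 10 high on both long sides and at the back (+x); open front (-x, toward the robot) with a sheer drop. Base plate 12 mm thick juts 20 mm at the sides, not the front. Origin: centre of the bed's outline, at the underside.
- stand_lip (a point): Middle of the top edge of the bed's open front (x = -79 mm, z = 50 mm in the stand's frame); its x axis points inward, along the bed, and z is up.
- block: Specimen block, fixed, on the other side (the two change sides; place and yaw vary, sunk up to 6 mm). Clear plastic, bed 95 mm long (x), 64 wide (y), top 50 mm above the origin; the same 10 mm fences on both sides and across the back (+x, the back stop); open front (-x) with a sheer drop; base plate 124 mm wide. Origin: centre of the bed's outline, at the underside.
- block_stop (a point): Foot of the back stop's inner face, in the middle, level with the bed (x = +47.5 mm, z = 50 mm in the block's frame); x axis points into the stop, z up. When the plate is home its front end overhangs the block by 45 mm.
- plate: Flat steel plate 140 mm (x) by 56 (y) by 4 thick, 0.18 to 0.33 kg, loose on the stand's bed with some 4 mm play at each side, its front end about 15 mm inside the lip. Origin: centre of its underside. A downward press of some 9 to 15 N drags it along, less may slip. Over 30 N on a bed or fence, or a touch faster than 10 mm/s on these rigid things, may spoil it.
- plate_front (a point): Middle of the plate's front end (x = -70 mm, z = 2 mm in the plate's frame), the end that is slid out.
- bottle: Bystander: amber bottle, 60 mm across, 130 mm tall; origin at the centre of its underside.
- beaker: Bystander: small white open cup, 56 mm across the rim, 60 mm tall; origin at the centre of its underside.
- weight: Bystander: brass cylinder weight, 40 mm across, 45 mm tall; origin at the centre of its underside.
Mind the look-alikes: they are no part of the job. Leave any red or yellow look-alike of the stand alone.

How it is judged:
By the outcome, as a careful person would: the job done as asked, in the order asked, and still so for the second after the job is handed in, with the robot touching nothing.
It also fails if it takes over 72 s, if anything falls off the work surface, if the arm or the gripper's body presses on something with over 40 N, if the wrist force passes 120 N, or if a joint passes its speed limit or range.

### The arm

A 7-joint arm with a two-finger parallel gripper is mounted at the origin on the work surface. World frame = base frame: x ahead of the robot, y to its left, z up, the work surface at z = 0. Lengths are in m, angles in rad, forces in N, time in s.
With the tool pointing down it reaches from about 0.35 to 0.9 m from the base axis. Payload 8.1 kg.
Tool frame: the origin (TCP) lies midway between the tips of the shut fingers; the grasp point (between the pads) lies arm.grasp_offset behind it (arm.grasp_offset is the distance from the TCP to the grasp point, in m); z points along the fingers, y is the line along which they close (so a half turn about z gives the same grasp; the last joint's range is limited). The gripper opens to 92 mm and grips with 3 to 60 N. Pads are 19 mm wide; open, the fingers measure 130 mm over their backs; the gripper's body (75 mm by 190 mm) begins 47 mm behind the grasp point.
Start: joints at [-1.27, 0.434, 0.025, 1.573, -0.012, 1.134, -0.075], TCP at [0.246, 0.575, 0.227] pointing down, gripper open.
Joint ranges: [-2.62, 2.62], [-0.44, 2.09], [-1.27, 1.32], [0.08, 2.57], [-1.32, 4.46], [0.12, 2], [-2.74, 2.74]. Speed limits (rad/s): [2.22, 2.22, 3.01, 3.01, 3.14, 3.14, 3.14].

### API

Orientations are given as a rotation vector (axis times angle).
In Python, from cell import observe, imaging, arm gives the robot as it stands.
- The arm moves only by the tool apply_moves, never from a script. Its argument "commands" is a list of rows, each a list of 5 numbers: the opening in per cent of the stroke, from 0 (shut) to 100 (fully open), then the shift along the world's x, y, z in units of 0.06 m (1.0 is 0.06 m), then the turn about the world's z in units of 0.5 rad (1.0 is 0.5 rad). A call has 1 to 12 rows; each row shifts and turns the commanded pose from where the row before left it; what a row does not reach is not made up. A row lasts 1/8 s, in which the tool goes at most 62.5 mm and 10.7 degrees, less where a joint would pass 70% of its speed; a pose out of reach is approached as far as the arm can. A call with a number of a shift or a turn outside -1 to 1 is refused whole. A call with a gripper value outside its range is refused whole. The fingers move at their own pace and stop on an object; "newtons" is the grip in N (left out, the last holds). Time passes only in rows, so rows that do not move let the fingers close. It gives the time, the measured TCP pose, the force, the opening and the grip force at its end, in the units of the state.
- observe(): the state, without advancing time (a new reading comes with each control period).
- imaging.get_image(name): name is "scene" or "top" or "wrist"; returns (picture, depth): 420x560x3 uint8, red, green, blue; 420x560 float32, m along the optical axis (not along the pixel's ray), 0 where there is no reading.
- imaging.camera_params(name): a dict with "camera_matrix" (3x3 intrinsics, pixels), "dist" ([k1, k2, p1, p2, k3] as OpenCV has them; the pictures are not rectified), "origin" and "rotation" of the camera in the world; the wrist camera has in their place "tool_from_camera" (4x4, takes a point from camera to tool coordinates, whose origin is the TCP and whose axes are the flange's). Camera axes: x right, y up, looking along -z (the intrinsics and any distortion apply to the point x, -y, -z); pixel columns grow to the right and rows downward; lengths in m; the calibration is good to about 2 mm. A picture is of the moment at which its call begins: read the wrist's pose just before it. camera_params takes no time and is no camera call.
- arm.sign_off(): hands the job in; it is judged then, once.
The state is a dict: "clock": time; "joints": joint angles; "dq": joint speeds; "joint_efforts": joint torques, N m; "position": TCP position; "ee_rot": TCP orientation; "force": force on the tool from outside, world axes, zero at the start; "ft_torque": the same for the moment, N m; "width": opening from 0.0 (shut) to 1.0 (fully open); "gripper_force": force on a finger pad.
Only numpy, scipy, OpenCV 4.12 (cv2) and the standard library are available. Lean on these libraries where they do the work, as an engineer would, in place of code of your own. Each camera call takes 0.05 s, during which the arm holds its last target. There are 200 camera calls.

## Working session

There is one attempt and no reset: what is moved stays moved. The work goes in short steps, Python scripts to look and compute and a tool call to move; the robot and the scene stay as the last step left them, time stands still between calls to the robot, and variables do not carry over. Pictures are saved under pics/ and viewed, at most 10 in all, crops included, and the job is handed in when it is done.

Besides the shell and the picture viewer there is one more tool, called after "Call:" as name([rows], argument=value, ...), one row to a line, values as JSON. apply_moves: Moves the arm, as the interface text tells. Its arguments: {"type":"object","properties":{"commands":{"type":"array"},"newtons":{"type":"number"}},"required":["commands"]}

```bash
mkdir -p pics; ls
python3 - <<'E'
from cell import observe, imaging, arm
import cv2, numpy as np
s=observe(); print(s); print(arm.grasp_offset)
ims=[]
for n in ("scene","top"):
    im,d=imaging.get_image(n); np.savez(f"{n}.npz",im=im,d=d)
    cv2.imwrite(f"pics/{n}0.png",im[:,:,::-1])
    p=imaging.camera_params(n); print(n,p, (d>0).mean())
print(imaging.camera_params("wrist"))
E
```

```text
pics
{'clock': 0.0, 'joints': array([-1.26959895,  0.43522223,  0.02495033,  1.5741106 , -0.0115982 ,
        1.13400379, -0.07514297]), 'dq': array([ 1.35430893e-05, -1.74080594e-03, -5.42612535e-05, -2.14656416e-03,
        5.98491055e-04,  6.37317979e-04,  3.05704751e-04]), 'joint_efforts': array([-1.11401264e-04, -6.67860460e+01,  9.84923691e-01, -3.14458573e+01,
       -6.05470547e-02,  4.24977124e-02,  1.34865682e-04]), 'position': array([0.24540723, 0.57423572, 0.22593996]), 'ee_rot': array([-6.30086603e-01, -3.07756802e+00,  2.49483867e-03]), 'force': array([-0.11228553,  0.37840526,  0.47791793]), 'ft_torque': array([-0.0329066 ,  0.02082891,  0.01801205]), 'gripper_force': 0.0, 'width': 0.9974222233134271}
0.0188
scene {'camera_matrix': array([[386.01197357,   0.        , 269.6514929 ],
       [  0.        , 386.01197357, 206.20164731],
       [  0.        ,   0.        ,   1.        ]]), 'dist': array([-0.02530508,  0.        ,  0.        ,  0.        ,  0.        ]), 'origin': array([ 1.10119801, -0.60187217,  0.58880964]), 'rotation': array([0.91945157, 0.38550803, 0.766
[... 340 characters left out ...]
1]), 'rotation': array([ 0.07462441, -0.04150635, -1.57118958])} 0.9959948979591837
{'camera_matrix': array([[301.60463224,   0.        , 272.61316896],
       [  0.        , 301.60463224, 209.91884984],
       [  0.        ,   0.        ,   1.        ]]), 'dist': array([-0.06771096,  0.        ,  0.        ,  0.        ,  0.        ]), 'tool_from_camera': array([[-3.88966048e-04,  9.64121311e-01,  2.65461760e-01,
         7.19568115e-02],
       [ 9.99999856e-01,  2.76645914e-04,  4.60502373e-04,
        -8.07019519e-04],
       [ 3.70541240e-04,  2.65461901e-01, -9.64121280e-01,
        -1.57524595e-01],
       [ 0.00000000e+00,  0.00000000e+00,  0.00000000e+00,
         1.00000000e+00]])}
```

View pics/scene0.png

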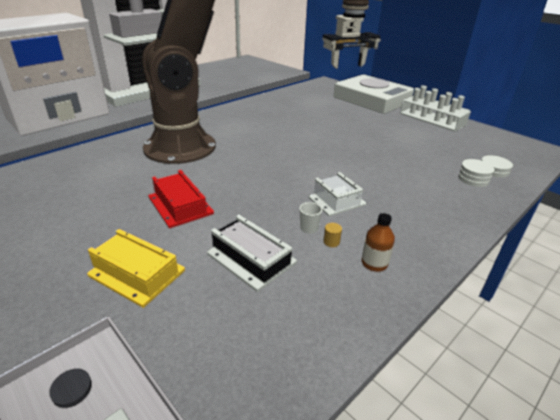

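View pics/top0.png

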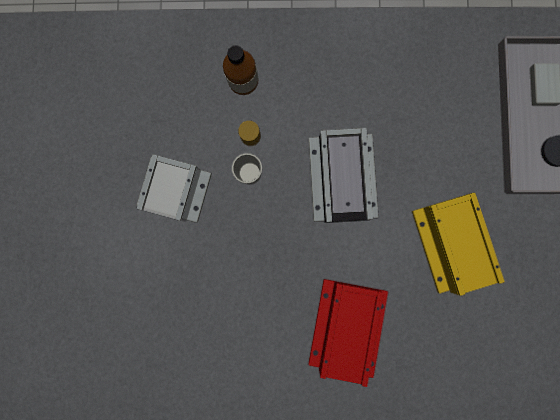

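The top view has +x up and +y left. The stand (black bed, steel plate) is centred at about (345,175) with its open front at row 220. The clear block is at about (170,188), the beaker at (247,168), the weight at (249,131) and the bottle at (240,70). The red and yellow look-alikes are in the lower right.

```bash
cat > h.py <<'E'
import numpy as np, cv2
from scipy.spatial.transform import Rotation as R
from cell import observe, imaging, arm
def rays(uv,p):
    q=cv2.undistortPoints(np.asarray(uv,float).reshape(-1,1,2),p["camera_matrix"],np.array(p["dist"])).reshape(-1,2)
    return np.c_[q[:,0],-q[:,1],-np.ones(len(q))]
def pose(name,s=None):
    p=imaging.camera_params(name)
    if name!="wrist":
        r=np.array(p["rotation"]); M=R.from_rotvec(r).as_matrix() if r.ndim==1 else r
        return p,M,np.array(p["origin"])
    T=p["tool_from_camera"]; Rt=R.from_rotvec(s["ee_rot"]).as_matrix()
    return p,Rt@T[:3,:3],Rt@T[:3,3]+s["position"]
def cloud(d,name,s=None):
    p,M,o=pose(name,s); h,w=d.shape
    uv=np.stack(np.meshgrid(np.arange(w),np.arange(h)),-1).reshape(-1,2)
    return ((rays(uv,p)*d.reshape(-1,1))@M.T+o).reshape(h,w,3)
def onplane(uv,z,name,s=None):
    p,M,o=pose(name,s); v=rays(uv,p)@M.T
    return o+v*((z-o[2])/v[:,2])[:,None]
def topix(X,name,s=None):
    p,M,o=pose(name,s); c=(np.atleast_2d(X)-o)@M; c=c*[1,-1,-1]
    return cv2.projectPoints(c,np.zeros(3),np.zeros(3),p["camera_matrix"],np.array(p["dist"]))[0].reshape(-1,2)
E
python3 - <<'E'
from h import *
f=np.load("top.npz"); im,d=f["im"],f["d"]; C=cloud(d,"top")
print("bench z",np.median(C[...,2][250:400,50:250]))
hsv=cv2.cvtColor(im,cv2.COLOR_RGB2HSV)
for n,(r0,r1,c0,c1) in dict(stand=(115,235,295,392),block=(140,235,125,218)).items():
    P=C[r0:r1,c0:c1].reshape(-1,3); z=P[:,2]
    h,e=np.histogram(z,bins=np.arange(-.005,.08,.003)); print(n,dict(zip(np.round(e,3),h)))
    m=(z>.035)
    print(cv2.minAreaRect(P[m,:2].astype(np.float32)))
    m=(z>.006)&(z<.02)
    print("base",cv2.minAreaRect(P[m,:2].astype(np.float32)))
for n,(r,c) in dict(bottle=(46,236),beaker=(168,247),weight=(131,249)).items(): print(n,C[r,c])
a=cv2.resize(im[110:240,290:395],None,fx=5,fy=4.5,interpolation=cv2.INTER_CUBIC)
b=cv2.resize(im[140:235,125:218],None,fx=4,fy=4,interpolation=cv2.INTER_CUBIC)
out=np.zeros((590,800,3),np.uint8); a=cv2.resize(im[110:240,290:395],None,fx=4,fy=4,interpolation=cv2.INTER_CUBIC)
out[:a.shape[0],:a.shape[1]]=a; out[:b.shape[0],425:425+b.shape[1]]=b
cv2.imwrite("pics/c.png",cv2.convertScaleAbs(out[:,:,::-1],alpha=1.4))
E
```

```text
bench z 0.0001055710182798486
stand {np.float64(-0.005): np.int64(978), np.float64(-0.002): np.int64(4064), np.float64(0.001): np.int64(757), np.float64(0.004): np.int64(63), np.float64(0.007): np.int64(772), np.float64(0.01): np.int64(502), np.float64(0.013): np.int64(31), np.float64(0.016): np.int64(17), np.float64(0.019): np.int64(13), np.float64(0.022): np.int64(12), np.float64(0.025): np.int64(18), np.float64(0.028): np.int64(12), np.float64(0.031): np.int64(16), np.float64(0.034): np.int64(12), np.float64(0.037): np.int64(21), np.float64(0.04): np.int64(12), np.float64(0.043): np.int64(94), np.float64(0.046): np.int64(515), np.float64(0.049): np.int64(1552), np.float64(0.052): np.int64(920), np.float64(0.055): np.int64(802), np.float64(0.058): np.int64(419), np.float64(0.061): np.int64(0), np.float64(0.064): np.int64(0), np.float64(0.067): np.int64(0), np.float64(0.07): np.int64(0), np.float64(0.073): np.int64(0), np.float64(0.076): np.int64(0)}
((0.5801095962524414, -0.15214762091636658), (0.19978563487529755, 0.15097376704216003), 3.113966464996338)
base ((0.5972736477851868,
[... 668 characters left out ...]
loat64(0.046): np.int64(598), np.float64(0.049): np.int64(76), np.float64(0.052): np.int64(327), np.float64(0.055): np.int64(496), np.float64(0.058): np.int64(17), np.float64(0.061): np.int64(0), np.float64(0.064): np.int64(0), np.float64(0.067): np.int64(0), np.float64(0.07): np.int64(0), np.float64(0.073): np.int64(0), np.float64(0.076): np.int64(0)}
((0.5487282872200012, 0.04771408438682556), (0.28877267241477966, 0.10520292073488235), 74.76960754394531)
base ((0.5779575705528259, 0.15337154269218445), (0.140598326921463, 0.10361482203006744), 74.04865264892578)
bottle [0.80676938 0.00950187 0.12948434]
beaker [0.61873839 0.00237306 0.00270941]
weight [ 0.68155945 -0.00521464  0.04435864]
```

View pics/c.png

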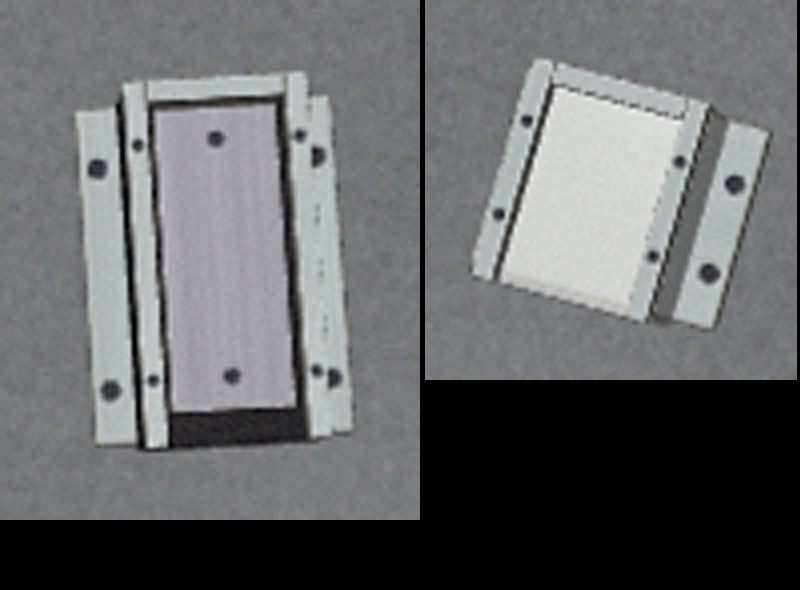

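The crop shows the stand with its plate: front end at row ~222 in the full image, back at row ~130, yaw a few degrees. The block's fence corners are near (152,155), (196,166), (137,209) and (181,220), yaw about -16°. Next I move over the block for a closer look.

Call:
apply_moves([
  [0,0.43,-0.58,-0.05,0.02],
  [0,0.43,-0.58,-0.05,0.02],
  [0,0.43,-0.58,-0.05,0.02],
  [0,0.43,-0.58,-0.05,0.02],
  [0,0.43,-0.58,-0.05,0.02],
  [0,0.43,-0.58,-0.05,0.02],
  [0,0.43,-0.58,-0.05,0.02],
  [0,0.43,-0.58,-0.05,0.02],
  [0,0.43,-0.58,-0.05,0.02],
  [0,0.43,-0.58,-0.05,0.02],
  [0,0.43,-0.58,-0.05,0.02],
  [0,0.43,-0.58,-0.05,0.02],
])

```text
clock: 1.6
position: [0.5557, 0.1559, 0.1904]
ee_rot: [-0.444, -3.11, 0.0]
force: [0.8, 1.0, 0.2]
width: 0.0
gripper_force: 0.0
```

Run:
```python
from h import *
def look(n):
    s=observe(); im,d=imaging.get_image("wrist"); np.savez(n+".npz",im=im,d=d,position=s["position"],ee_rot=s["ee_rot"])
    print(s["position"],s["ee_rot"],s["joints"].round(2),s["clock"],np.abs(s["dq"]).max()); return im
im=look("wb")
# corner estimates from top
for n,z,uv in (("stand",.0575,[(326.75,222),(321,130.75),(366.75,128)]),("block",.0545,[(137,209.5),(152.5,155),(195.75,166.25),(180.75,220.25)])):
    q=onplane(uv,z,"top"); print(n,q.round(4)); print(np.linalg.norm(np.diff(q,axis=0),axis=1), np.degrees(np.arctan2(*(q[1]-q[0])[1::-1])))
cv2.imwrite("pics/wb.png",im[:,:,::-1])
```

```text
[0.55568105 0.15592449 0.1903505 ] [-4.43553460e-01 -3.10962589e+00  2.68722708e-04] [-0.48  0.39  0.16  1.75 -0.07  1.01  0.99] 1.6 0.7242332198359763
stand [[ 0.5103 -0.1479  0.0575]
 [ 0.6778 -0.1388  0.0575]
 [ 0.6826 -0.2226  0.0575]]
[0.16772515 0.08391458] 3.10495814369535
block [[0.5339 0.1992 0.0545]
 [0.635  0.1727 0.0545]
 [0.6135 0.0917 0.0545]
 [0.514  0.1178 0.0545]]
[0.10455633 0.08376475 0.10288075] -14.661515299334006
```

View pics/wb.png

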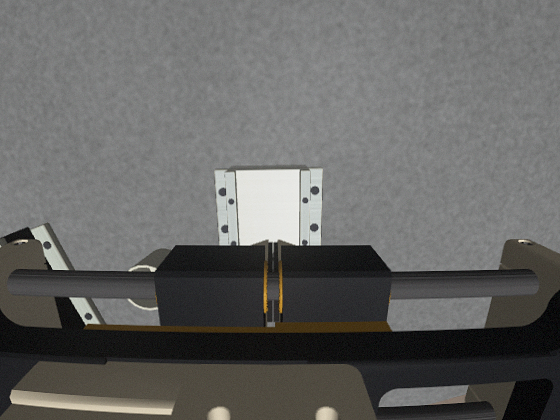

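The wrist image's up direction points toward the robot. The block's open front is at row ~168 and its inner fence feet at columns ~236 and ~302. The fixture sizes match well, so I'll let the arm settle and measure the block again.

Call:
apply_moves([
  [0,0,0,0,0],
  [0,0,0,0,0],
])

```text
clock: 1.9
position: [0.5544, 0.1582, 0.1905]
ee_rot: [-0.442, -3.109, -0.001]
force: [0.2, 0.5, 0.3]
width: 0.002
gripper_force: 0.0
```

```bash
cat >> h.py <<'E'
def look(n):
    s=observe(); im,d=imaging.get_image("wrist"); np.savez(n+".npz",im=im,d=d)
    y=R.from_rotvec(s["ee_rot"]).as_matrix()[:,1]
    print("tcp",s["position"].round(4),"yaw",np.degrees(np.arctan2(-y[0],y[1])).round(2),"F",s["force"].round(1),"t",s["clock"],"dq",np.abs(s["dq"]).max().round(3)); return s,im,d
def prof(im,name,s,O,yaw,z,xs,ys):
    """gray sampled on plane z at frame points; rows xs, cols ys (m)"""
    c,n=np.cos(yaw),np.sin(yaw); X,Y=np.meshgrid(xs,ys,indexing="ij")
    P=np.c_[(O[0]+c*X-n*Y).ravel(),(O[1]+n*X+c*Y).ravel(),np.full(X.size,z)]
    uv=topix(P,name,s).astype(np.float32)
    g=cv2.cvtColor(im,cv2.COLOR_RGB2GRAY)
    return cv2.remap(g,uv[:,0].reshape(X.shape),uv[:,1].reshape(X.shape),cv2.INTER_CUBIC).astype(int)
E
python3 - <<'E'
from h import *
s,im,d=look("wb2")
# block frame from top: front outer corners mean, yaw
O=np.array([.524,.1585]); yaw=np.radians(-14.75)
C=cloud(d,"wrist",s).reshape(-1,3)
q=(C[:,:2]-O)@np.array([[np.cos(yaw),-np.sin(yaw)],[np.sin(yaw),np.cos(yaw)]])
m=(q[:,0]>.01)&(q[:,0]<.04)&(abs(q[:,1])<.028); print("bed z wrist",np.median(C[m,2]))
m2=(q[:,0]>.01)&(q[:,0]<.04)&(abs(abs(q[:,1])-.037)<.003); print("fence z",np.median(C[m2,2]))
f=np.load("top.npz"); Ct=cloud(f["d"],"top").reshape(-1,3); qt=(Ct[:,:2]-O)@np.array([[np.cos(yaw),-np.sin(yaw)],[np.sin(yaw),np.cos(yaw)]])
m=(qt[:,0]>.01)&(qt[:,0]<.08)&(abs(qt[:,1])<.028); print("bed z top",np.median(Ct[m,2]))
ys=np.arange(-.048,.0481,.001)
for x in (.01,.02,.03): 
    r=prof(im,"wrist",s,O,yaw,.0445,[x],ys)[0]; print(x,"R",r[5:26],"L",r[-26:-5])
xs=np.arange(-.015,.0151,.001)
for y in (-.02,0,.02): print("front",y,prof(im,"wrist",s,O,yaw,.0445,xs,[y])[:,0])
for x in (.02,.05,.08): 
    r=prof(f["im"],"top",None,O,yaw,.0445,[x],ys)[0]; print("top",x,"R",r[5:26],"L",r[-26:-5])
for y in (-.02,.02): print("topfront",y,prof(f["im"],"top",None,O,yaw,.0445,xs,[y])[:,0]); print("topback",y,prof(f["im"],"top",None,O,yaw,.0445,xs+.095,[y])[:,0])
E
```

```text
tcp [0.5544 0.1582 0.1905] yaw -16.19 F [0.2 0.5 0.3] t 1.9 dq 0.012
bed z wrist 0.04535454559566074
fence z 0.055330826281302536
bed z top 0.04540027009861736
0.01 R [188 201 204 202 201 203 204 202 205 175  95 158 229 228 227 226 225 225
 227 227 228] L [230 231 232 231 229 233 232 234 237 154 121 205 201 203 202 204 203 202
 200 207 154]
0.02 R [200 206 202 203 201 200 201 204 210 170  87 192 234 229 226 226 227 228
 227 227 228] L [232 233 231 230 232 231 232 233 231 156 126 206 204 203 200 204 202 204
 202 205 170]
0.03 R [197 209 148  90  85  78 122 194 217 155 104 192 233 226 225 227 226 226
 226 226 226] L [232 230 231 232 232 232 231 235 229 156 148 210 209 170 136 139 147 174
 201 198 203]
front -0.02 [133 136 138 132 131 133 136 141 145 144 127 109  97  92 105 168 225 232
 228 228 227 226 227 229 227 226 227 227 226 223 229]
front 0 [126 127 129 128 131 134 134 133 138 134 126 110 101  94  97 166 219 231
 229 228 229 228 230 228 230 228 227 229 229 227 228]
front 0.02 [142 141 141 140 138 140 140 137 134 141 136 120 104  97  84 136 216 235
 230 230 230 231 229 229 231 231 
[... 445 characters left out ...]
4 115 117 127 133 138 147 154 155
 154 153 152] L [152 151 150 150 149 149 150 151 152 155 162 120  56  33  65 114 137 128
 109 103 104]
topfront -0.02 [ 86  88  88  86  84  84  84  86  86  86  87  89  91  88  73  80 111 137
 137 137 139 145 148 150 149 150 153 153 152 153 155]
topback -0.02 [152 153 155 156 153 152 153 155 156 156 155 155 155 158 158 128  89  89
 118 131 129 131 133 133 133 131 119 101  88  83  86]
topfront 0.02 [ 89  87  87  86  85  86  87  86  85  87  88  86  84  84  84  85 101 122
 135 134 134 139 145 149 151 151 150 151 152 152 151]
topback 0.02 [153 151 148 151 154 153 152 151 151 152 153 152 152 157 156 138 117 120
 133 133 132 133 132 131 134 143 131 103  83  83  84]
```

Wrist and top views agree to under 1 mm for the block: lip middle (0.524, 0.1585), yaw -14.75°, bed z 0.0453. Next I go over the stand.

Call:
apply_moves([
  [0,0.14,-0.7,0,0.084],
  [0,0.14,-0.7,0,0.084],
  [0,0.14,-0.7,0,0.084],
  [0,0.14,-0.7,0,0.084],
  [0,0.14,-0.7,0,0.084],
  [0,0.14,-0.7,0,0.084],
  [0,0.14,-0.7,0,0.084],
  [0,0.14,-0.8,0,0.084],
  [0,0,0,-0.5,0],
  [0,0,0,-0.5,0],
  [0,0,0,0,0],
  [0,0,0,0,0],
])

```text
clock: 3.45
position: [0.6231, -0.1841, 0.1319]
ee_rot: [-0.084, 3.139, -0.0]
force: [-0.1, -0.8, 0.6]
width: 0.007
gripper_force: 0.0
```

Run:
```python
from h import *
s,im,d=look("ws")
O=np.array([.5126,-.1898]); yaw=np.radians(3.15)
C=cloud(d,"wrist",s).reshape(-1,3); f=np.load("top.npz"); Ct=cloud(f["d"],"top").reshape(-1,3)
A=np.array([[np.cos(yaw),-np.sin(yaw)],[np.sin(yaw),np.cos(yaw)]])
for n,c in (("wrist",C),("top",Ct)):
    q=(c[:,:2]-O)@A
    for l,m in dict(plate=(q[:,0]>.02)&(q[:,0]<.05)&(abs(q[:,1])<.024),bed=(q[:,0]>.003)&(q[:,0]<.011)&(abs(q[:,1])<.024),fence=(q[:,0]>.01)&(q[:,0]<.05)&(abs(abs(q[:,1])-.037)<.003)).items(): print(n,l,np.median(c[m,2]).round(4),m.sum())
ys=np.arange(-.048,.0481,.001); xs=np.arange(-.015,.0301,.001)
for x in (.006,.02,.04): 
    r=prof(im,"wrist",s,O,yaw,.048 if x<.01 else .052,[x],ys)[0]; print(x,"R",r[:26],"L",r[-26:])
for y in (-.02,0,.02): print("front bedz",y,prof(im,"wrist",s,O,yaw,.048,xs,[y])[:,0]);print("front platez",y,prof(im,"wrist",s,O,yaw,.052,xs[20:],[y])[:,0])
cv2.imwrite("pics/ws.png",im[:,:,::-1])
```

```text
tcp [ 0.6231 -0.1841  0.1319] yaw 3.06 F [-0.1 -0.8  0.6] t 3.45 dq 0.013
wrist plate 0.2893 6367
wrist bed 0.0478 731
wrist fence 0.0578 898
top plate 0.0516 428
top bed 0.0474 115
top fence 0.0576 139
0.006 R [135 137 134 134 124 209 212 209 212 212 210 210 211 207 156  75  44  46
  43  44  47  47  46  47  48  44] L [ 43  47  49  44  42  48  44  43  48  61 124 197 208 209 208 210 210 211
 208 213 144 130 136 134 128 128]
0.02 R [196 202 209 205 188 170 206 211 215 210 213 210 208 210 198 103  61  49
  49  51  64 174 181 182 178 180] L [184 183 186 183 184 106  34  46  56  84 177 215 211 215 213 213 212 212
 211 181 184 207 203 201 197 193]
0.04 R [199 203 212 203 203 194 209 214 215 211 210 206 211 212 197 116  63  54
  56  50  61 184 183 178 180 182] L [188 184 184 184 187 145  35  52  53  79 187 218 210 215 217 213 213 211
 206 205 205 203 196 202 199 198]
front bedz -0.02 [133 136 138 139 134 132 127 134 134 136 136 132 133 138 137 127  56  40
  47  47  49  48  47  42  46  42  50  49  48  47  71 176 180 176 175 176
 178 175 175 177 177 175 178 175 178 176]
front platez -0.02 [ 45  49  47  45  44  46  46  48  49  51  45 144 183 177 178 174 180 178
 176 179 178 177 179 178 179 175]
front bedz 0 [132 133 136 138 138 135 135 138 138 135 131 129 134 133 141 121  42  45
  48  46  45  48  45  45  47  47  45  43  52  46  77 171 180 180 175 179
 176 180 180 179 180 172  78  71  76  76]
front platez 0 [ 47  46  43  49  45  46  47  41  50  51  43 146 181 178 177 180 176 180
 179 180 178 178  98  70  76  76]
front bedz 0.02 [129 131 128 129 133 130 135 132 131 129 127 128 127 135 134 121  46  42
  46  43  48  48  48  44  45  43  46  46  49  43  69 173 175 175 176 178
 175 176 175 175 177 179 172 176 177 176]
front platez 0.02 [ 42  49  50  44  44  46  46  43  49  47  40 146 179 180 179 182 179 179
 179 179 181 183 178 182 181 178]
```

View pics/ws.png

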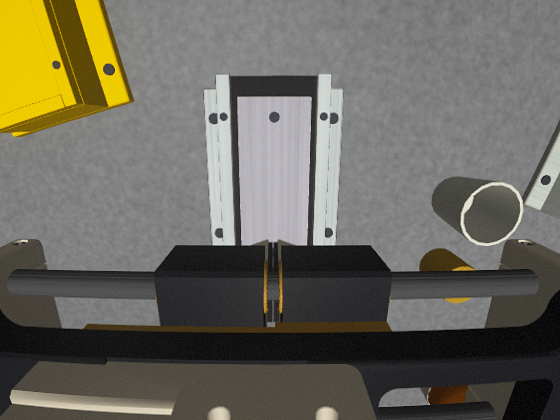

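The lip is where expected, the plate's front is 15.8 mm inside it and the plate is centred. The plate spans image columns 238–311 with its front at row ~97. Now I descend for the press.

Call:
apply_moves([
  [0,0,0,-0.28,0],
  [0,0,0,-0.28,0],
  [0,0,0,-0.28,0],
  [0,0,0,-0.28,0],
  [0,0,0,0,0],
  [0,0,0,-0.016,0],
  [0,0,0,-0.016,0],
  [0,0,0,-0.016,0],
  [0,0,0,-0.016,0],
  [0,0,0,-0.016,0],
  [0,0,0,-0.016,0],
  [0,0,0,-0.016,0],
])

```text
clock: 5.0
position: [0.6224, -0.1848, 0.0568]
ee_rot: [-0.082, 3.141, 0.0]
force: [0.5, -0.2, -0.6]
width: 0.005
gripper_force: 0.0
```

Call:
apply_moves([
  [0,0,0,-0.013,0],
  [0,0,0,-0.013,0],
  [0,0,0,-0.013,0],
  [0,0,0,-0.013,0],
  [0,0,0,-0.007,0],
  [0,0,0,-0.007,0],
])

```text
clock: 5.75
position: [0.6224, -0.1849, 0.0528]
ee_rot: [-0.082, 3.14, 0.0]
force: [0.0, -0.7, -0.0]
width: 0.0
gripper_force: 0.0
```

Call:
apply_moves([
  [0,0,0,-0.007,0],
  [0,0,0,-0.007,0],
  [0,0,0,-0.007,0],
])

```text
clock: 6.12
position: [0.6225, -0.1849, 0.0526]
ee_rot: [-0.082, 3.14, 0.0]
force: [-4.4, 0.5, 13.6]
width: 0.003
gripper_force: 6.4
```

Call:
apply_moves([
  [0,-0.01,-0.0005,0,0],
  [0,-0.016,-0.0009,0,0],
  [0,-0.016,-0.0009,0,0],
])

```text
clock: 6.5
position: [0.6214, -0.1851, 0.0526]
ee_rot: [-0.082, 3.137, -0.001]
force: [2.2, 0.0, 4.5]
width: 0.005
gripper_force: 2.8
```

Call:
apply_moves([
  [0,-0.012,-0.0007,-0.006,0],
  [0,-0.016,-0.0009,-0.004,0],
  [0,-0.016,-0.0009,0,0],
])

```text
clock: 6.88
position: [0.6196, -0.1853, 0.0526]
ee_rot: [-0.082, 3.136, -0.001]
force: [2.0, 0.3, 7.7]
width: 0.0
gripper_force: 4.2
```

Call:
apply_moves([
  [0,-0.016,-0.0009,-0.006,0],
  [0,-0.018,-0.001,-0.006,0],
  [0,-0.018,-0.001,0,0],
  [0,-0.018,-0.001,0,0],
])

```text
clock: 7.38
position: [0.6163, -0.1857, 0.0525]
ee_rot: [-0.082, 3.134, -0.002]
force: [3.7, 0.6, 11.7]
width: 0.007
gripper_force: 5.8
```

```bash
cat > pf.py <<'E'
from h import *
import sys
def edge(r,step,x0):
    k=np.argmax(np.abs(np.convolve(r,[1,1,0,-1,-1],"valid"))); return x0+(k+2)*step
s,im,d=look("w_"+sys.argv[1])
O=np.array([.5126,-.1898]); yaw=np.radians(3.15)
xs=np.arange(-.08,.03,.0005)
for y in (-.015,.015):
    r=prof(im,"wrist",s,O,yaw,.0516,xs,[y])[:,0]
    k=np.where((r[1:]>110)&(r[:-1]<=110))[0]; print("rise at",xs[k].round(4))
    k=np.where((r[1:]<110)&(r[:-1]>=110))[0]; print("fall at",xs[k].round(4))
E
python3 pf.py 1
```

```text
tcp [ 0.6163 -0.1857  0.0525] yaw 3.01 F [ 3.7  0.6 11.7] t 7.375 dq 0.022
rise at [-0.0275  0.0095]
fall at [0.001]
rise at [-0.0275  0.01  ]
fall at [0.001]
```

The plate moves with the finger without slipping (front now at +9.7 mm). I continue dragging at about 9.6 mm/s.

Call:
apply_moves([
  [0,-0.02,-0.0011,0,0],
  [0,-0.02,-0.0011,0,0],
  [0,-0.02,-0.0011,0,0],
  [0,-0.02,-0.0011,0,0],
  [0,-0.02,-0.0011,0,0],
  [0,-0.02,-0.0011,0,0],
  [0,-0.02,-0.0011,0,0],
  [0,-0.02,-0.0011,0,0],
  [0,-0.02,-0.0011,0,0],
  [0,-0.02,-0.0011,0,0],
])

```text
clock: 8.68
position: [0.6044, -0.1865, 0.0525]
ee_rot: [-0.082, 3.134, -0.002]
force: [4.0, 1.4, 12.4]
width: 0.004
gripper_force: 5.9
```

Call:
apply_moves([
  [0,-0.02,-0.0011,0,0],
  [0,-0.02,-0.0011,0,0],
  [0,-0.02,-0.0011,0,0],
  [0,-0.02,-0.0011,0,0],
  [0,-0.02,-0.0011,0,0],
  [0,-0.02,-0.0011,0,0],
  [0,-0.02,-0.0011,0,0],
  [0,-0.02,-0.0011,0,0],
  [0,-0.02,-0.0011,0,0],
  [0,-0.02,-0.0011,0,0],
  [0,-0.02,-0.0011,0,0],
  [0,-0.02,-0.0011,0,0],
])

```text
clock: 10.18
position: [0.5901, -0.1873, 0.0525]
ee_rot: [-0.082, 3.134, -0.002]
force: [3.6, 0.6, 12.0]
width: 0.008
gripper_force: 6.1
```

Call:
apply_moves([
  [0,-0.02,-0.0011,0,0],
  [0,-0.02,-0.0011,0,0],
  [0,-0.02,-0.0011,0,0],
  [0,-0.02,-0.0011,0,0],
  [0,-0.02,-0.0011,0,0],
  [0,-0.02,-0.0011,0,0],
  [0,-0.02,-0.0011,0,0],
  [0,-0.02,-0.0011,0,0],
])

```text
clock: 11.18
position: [0.5805, -0.1879, 0.0525]
ee_rot: [-0.082, 3.134, -0.002]
force: [4.5, -0.0, 12.3]
width: 0.005
gripper_force: 6.2
```

```bash
python3 pf.py 2
```

```text
tcp [ 0.5805 -0.1879  0.0525] yaw 3.0 F [ 4.5 -0.  12.3] t 11.175 dq 0.024
rise at [-0.0635]
fall at []
rise at [-0.0635]
fall at []
```

Call:
apply_moves([
  [0,-0.02,-0.0011,0,0],
  [0,-0.02,-0.0011,0,0],
  [0,-0.02,-0.0011,0,0],
  [0,-0.02,-0.0011,0,0],
  [0,-0.02,-0.0011,0,0],
  [0,-0.02,-0.0011,0,0],
  [0,-0.02,-0.0011,0,0],
  [0,-0.02,-0.0011,0,0],
  [0,-0.02,-0.0011,0,0],
  [0,-0.02,-0.0011,0,0],
])

```text
clock: 12.48
position: [0.5686, -0.1886, 0.0525]
ee_rot: [-0.082, 3.133, -0.002]
force: [4.2, 0.2, 13.0]
width: 0.01
gripper_force: 6.3
```

Call:
apply_moves([
  [0,-0.02,-0.0011,0,0],
  [0,-0.02,-0.0011,0,0],
  [0,-0.02,-0.0011,0,0],
  [0,-0.02,-0.0011,0,0],
  [0,-0.02,-0.0011,0,0],
  [0,-0.02,-0.0011,0,0],
  [0,-0.02,-0.0011,0,0],
  [0,-0.02,-0.0011,0,0],
  [0,-0.02,-0.0011,0,0],
  [0,-0.02,-0.0011,0,0],
  [0,0,0,0,0],
])

```text
clock: 13.85
position: [0.5565, -0.1893, 0.0525]
ee_rot: [-0.082, 3.134, -0.003]
force: [3.3, 0.3, 13.4]
width: 0.006
gripper_force: 6.7
```

Run:
```python
from h import *
s,im,d=look("w3"); cv2.imwrite("pics/w3.png",im[:,:,::-1])
O=np.array([.5126,-.1898]); yaw=np.radians(3.15)
xs=np.arange(-.08,.0,.001)
for y in (-.015,.015): print(prof(im,"wrist",s,O,yaw,.0516,xs,[y])[:,0])
```

```text
tcp [ 0.5565 -0.1893  0.0525] yaw 3.0 F [ 3.3  0.3 13.4] t 13.85 dq 0.002
[125 126 128 130 125 127 127 125 128 131 129 128 127 129 131 135 131 130
 125 121 123 124 123 130 132 138 138 129 133 133 121 177 171 174 171 174
 173 172 175 173 178 173 177 172 177 178 176 176 178 177 176 174 175 175
 176 175 176 175 175 177 175 176 176 178 175 175 175 177 175 176 175 179
 176 176 177 176 177 173 174 178]
[129 124 118 124 130 130 135 134 133 126 130 127 129 130 130 134 136 134
 133 125 125 127 132 131 132 129 129 130 127 130 118 173 170 172 171 169
 171 173 171 171 170 176 172 173 173 173 172 169 170 172 175 172 172 172
 171 172 169 169 173 169 170 174 172 171 177 172 176 172 173 173 174 172
 174 171 173 171 172 173 173 172]
```

View pics/w3.png

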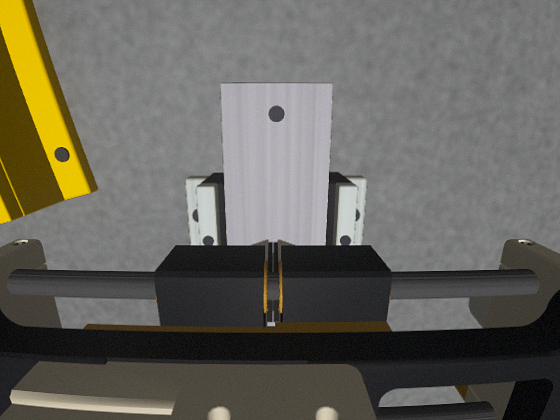

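The plate overhangs 49.5 mm (front at row 83) and is straight and centred. I lift off and go over the overhanging end with the gripper open.

Run:
```python
from h import *
f=np.load("w3.npz"); s=observe(); im=f["im"]
O=np.array([.5126,-.1898]); yaw=np.radians(3.15); ys=np.arange(-.036,.036,.0005)
for x in (-.045,-.035,-.025,-.015):
    r=prof(im,"wrist",s,O,yaw,.0516,[x],ys)[0]; k=np.where(r>155)[0]; print(x,ys[k[0]].round(4),ys[k[-1]].round(4),(ys[k[0]]+ys[k[-1]])/2)
```

```text
-0.045 -0.0275 0.0265 -0.0004999999999999657
-0.035 -0.0275 0.027 -0.00024999999999996553
-0.025 -0.028 0.027 -0.0004999999999999657
-0.015 -0.028 0.027 -0.0004999999999999657
```

Call:
apply_moves([
  [0,0,0,0.01,0],
  [0,0,0,0.015,0],
  [0,0,0,0.015,0],
  [0,0,0,0.02,0],
  [0,0,0,0.3,0],
  [50,0,0,0.5,0],
  [100,-0.1,0,0.3,0],
  [100,-0.3,-0.01,0,0],
  [100,-0.35,-0.01,0,0],
  [100,-0.3,-0.01,0,0],
  [100,0,0,0,0],
  [100,0,0,0,0],
])

```text
clock: 15.4
position: [0.4908, -0.1904, 0.1203]
ee_rot: [-0.082, 3.139, -0.0]
force: [0.5, 0.1, 0.1]
width: 0.714
gripper_force: 0.0
```

Call:
apply_moves([
  [100,0.02,-0.015,0,0.005],
  [100,0,0,0,0],
  [100,0,0,0,0],
  [100,0,0,-0.2,0],
  [100,0,0,-0.2,0],
  [100,0,0,0,0],
])

```text
clock: 16.15
position: [0.4902, -0.1911, 0.0944]
ee_rot: [0.086, -3.138, -0.001]
force: [0.3, 0.0, 0.2]
width: 0.997
gripper_force: 0.0
```

Run:
```python
from h import *
s,im,d=look("w4"); print(s["width"])
im2,_=imaging.get_image("scene"); np.savez("s4.npz",im=im2)
uv=topix([[.51,-.19,.05]],"scene")[0].astype(int); print(uv)
a=cv2.resize(im[180:330,120:420],(600,300)); b=cv2.resize(im2[uv[1]-45:uv[1]+45,uv[0]-90:uv[0]+90],(600,300),interpolation=cv2.INTER_CUBIC)
cv2.imwrite("pics/w4.png",np.vstack([a,b])[:,:,::-1])
```

```text
tcp [ 0.4902 -0.1911  0.0944] yaw 3.13 F [0.3 0.  0.2] t 16.15 dq 0.018
0.9966907678105864
[223 223]
```

View pics/w4.png

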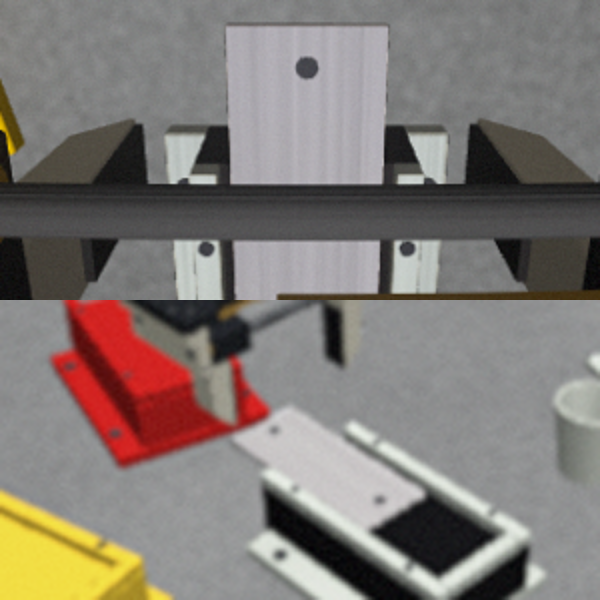

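The open fingers straddle the overhanging plate symmetrically, and nothing obstructs them in front. Descending further.

Call:
apply_moves([
  [100,0.03,0,-0.2,0],
  [100,0,0,-0.2,0],
  [100,0,0,-0.2,0],
  [100,0,0,-0.2,0],
  [100,0,0,-0.15,0],
  [100,0,0,-0.1,0],
  [100,0,0,0,0],
  [100,0,0,0,0],
])

```text
clock: 17.25
position: [0.4933, -0.1915, 0.0332]
ee_rot: [-0.086, 3.14, -0.0]
force: [0.0, 0.5, -0.4]
width: 1.001
gripper_force: 0.0
```

Call:
apply_moves([
  [90,0,0,-0.022,0],
  [80,0,0,0,0],
  [72,0,0,0,0],
  [68,0,0,0,0],
  [66,0,0,0,0],
  [65,0,0,0,0],
  [64,0,0,0,0],
  [63,0,0,0,0],
  [62,0,0,0,0],
  [61,0,0,0,0],
  [60,0,0,0,0],
  [59,0,0,0,0],
], newtons=15)

```text
clock: 18.75
position: [0.493, -0.1913, 0.0315]
ee_rot: [0.086, -3.14, -0.0]
force: [-0.9, 0.7, 0.3]
width: 0.606
gripper_force: 15.0
```

Call:
apply_moves([
  [40,0,0,0,0],
  [30,0,0,0,0],
  [30,0,0,0.01,0],
  [30,0,0,0.015,0],
  [30,0,0,0.02,0],
  [30,0,0,0.02,0],
  [30,0,0,0.05,0],
  [30,0,0,0.1,0],
  [30,0,0,0.1,0],
  [30,0,0,0.1,0],
], newtons=60)

```text
clock: 20.0
position: [0.4931, -0.1914, 0.057]
ee_rot: [-0.086, 3.14, -0.0]
force: [-0.5, -0.1, -2.8]
width: 0.591
gripper_force: 60.0
```

```bash
cat > tilt.py <<'E'
from h import *
import sys
s,im,d=look("w_"+sys.argv[1]); print("w",s["width"],"g",s["gripper_force"],"T",s["ft_torque"].round(2))
# plate height along tool x from top+scene depth
Rt=R.from_rotvec(s["ee_rot"]).as_matrix(); fwd=-Rt[:,0]; lat=Rt[:,1]
for n in ("top","scene"):
    imt,dt=imaging.get_image(n); C=cloud(dt,n).reshape(-1,3); q=C-s["position"]; a=q@fwd; b=q@lat
    out=[]
    for c in np.arange(-.03,.13,.015):
        m=(abs(a-c)<.005)&(abs(b)<.02)&(abs(q[:,2])<.06); out.append((round(c*1000),round(float(np.median(C[m,2]))*1000,1) if m.sum()>3 else None))
    print(n,out)
    np.savez(f"{n}_{sys.argv[1]}.npz",im=imt,d=dt)
E
python3 tilt.py lift
```

```text
tcp [ 0.4931 -0.1914  0.057 ] yaw 3.13 F [-0.5 -0.1 -2.8] t 20.0 dq 0.108
w 0.5914946178671018 g 59.992931485176086 T [-0.01  0.1  -0.01]
top [(-30, None), (-15, None), (0, None), (15, None), (30, None), (45, 76.5), (60, 76.5), (75, 76.2), (90, 75.6), (105, 75.5), (120, 47.4)]
scene [(-30, -1.6), (-15, 76.2), (0, 76.4), (15, 76.2), (30, 75.4), (45, 75.2), (60, 75.2), (75, 74.3), (90, 73.4), (105, 71.9), (120, 46.7)]
```

The plate is held nearly level. Now I raise it and carry it across to the block.

Call:
apply_moves([
  [30,0,0,0.1,0],
  [30,0,0,0.2,0],
  [30,0,0,0.2,0],
  [30,0,0,0.2,0],
  [30,0,0,0.2,0],
  [30,0,0,0.1,0],
  [30,0,0.1,0,0],
  [30,0.01,0.25,0,-0.04],
  [30,0.01,0.4,0,-0.05],
  [30,0.01,0.5,0,-0.05],
  [30,0.01,0.5,0,-0.05],
  [30,0.01,0.5,0,-0.05],
])

```text
clock: 21.65
position: [0.4955, -0.0549, 0.116]
ee_rot: [-0.104, -3.139, -0.0]
force: [0.5, 0.1, -2.0]
width: 0.594
gripper_force: 60.0
```

Call:
apply_moves([
  [30,0.01,0.5,0,-0.05],
  [30,0.01,0.5,0,-0.05],
  [30,0.01,0.5,0,-0.05],
  [30,0.01,0.5,0,-0.05],
  [30,0.01,0.5,0,-0.05],
  [30,0.01,0.5,0,-0.05],
  [30,0.01,0.4,0,-0.05],
  [30,0.01,0.25,0,-0.04],
  [30,0.01,0.1,0,-0.04],
  [30,0,0,0,0],
  [30,0,0,0,0],
  [30,0,0,0,0],
])

```text
clock: 23.15
position: [0.5015, 0.1678, 0.1165]
ee_rot: [0.44, 3.11, -0.0]
force: [-0.9, 0.2, -2.3]
width: 0.591
gripper_force: 60.0
```

```bash
python3 tilt.py b1; python3 -c "print(__import__('cell').observe()['position'])"
```

```text
tcp [0.5015 0.1678 0.1165] yaw -16.12 F [-0.9  0.2 -2.3] t 23.15 dq 0.003
w 0.5911953492494594 g 59.992881417274475 T [ 0.03  0.12 -0.03]
top [(-30, None), (-15, None), (0, None), (15, None), (30, 136.4), (45, 135.9), (60, 135.8), (75, 135.4), (90, 135.2), (105, 135.0), (120, 57.7)]
scene [(-30, 136.8), (-15, 136.0), (0, 136.2), (15, 136.0), (30, 135.4), (45, 135.5), (60, 135.3), (75, 134.7), (90, 134.4), (105, 133.7), (120, None)]
[0.50148321 0.16823242 0.11650443]
```

Call:
apply_moves([
  [30,0.005,-0.06,0,0.048],
  [30,0,0,-0.15,0],
  [30,0,0,-0.2,0],
  [30,0,0,-0.2,0],
  [30,0,0,-0.2,0],
  [30,0,0,-0.15,0],
  [30,0,0,-0.1,0],
  [30,0,0,0,0],
  [30,0,0,0,0],
])

```text
clock: 24.42
position: [0.502, 0.1651, 0.0567]
ee_rot: [0.402, 3.115, 0.001]
force: [0.0, -1.2, -1.8]
width: 0.591
gripper_force: 60.0
```

```bash
python3 tilt.py b2
python3 - <<'E'
from h import *
s=observe(); O=np.array([.524,.1585]); yaw=np.radians(-14.75)
e=np.array([[np.cos(yaw),np.sin(yaw)],[-np.sin(yaw),np.cos(yaw)]]); print("tcp in block",e@(s["position"][:2]-O))
a=np.load("top.npz")["im"].astype(int); b=np.load("top_b2.npz")["im"]
zt=s["position"][2]+.0195
hsv=cv2.cvtColor(b,cv2.COLOR_RGB2HSV)
ys=np.arange(-.045,.0451,.001)
for x in (.04,.06,.075): print(x,prof(b,"top",None,O,yaw,zt,[x],ys)[0])
for y in (-.015,.015): print("back",prof(b,"top",None,O,yaw,zt,np.arange(.065,.11,.001),[y])[:,0])
uv=topix(np.r_[O+e.T@[.05,0],.05],"top")[0].astype(int); print(uv)
cv2.imwrite("pics/b2.png",cv2.convertScaleAbs(cv2.resize(b[uv[1]-45:uv[1]+75,uv[0]-60:uv[0]+60],(600,600),interpolation=cv2.INTER_CUBIC)[:,:,::-1],alpha=1.4))
E
```

```text
tcp [0.502  0.1651 0.0567] yaw -14.69 F [ 0.  -1.2 -1.8] t 24.425 dq 0.003
w 0.5905382880842808 g 59.99301373958588 T [0.07 0.1  0.06]
top [(-30, None), (-15, None), (0, None), (15, None), (30, None), (45, 76.6), (60, 76.0), (75, 75.9), (90, 75.5), (105, 75.3), (120, 54.6)]
scene [(-30, -0.5), (-15, 76.4), (0, 76.5), (15, 76.0), (30, 75.4), (45, 75.2), (60, 74.7), (75, 74.0), (90, 46.5), (105, 72.5), (120, 54.1)]
tcp in block [-0.0229658   0.00080856]
0.04 [126 155 146 140 138 139 140 139 140 151 161 163 163 163 165 167 167 157
 115  85 101 125 125 123 124 125 127 127 125 123 120 121 125 126 126 127
 128 125 123 122 122 122 123 124 126 127 127 127 128 128 126 124 123 122
 124 125 126 124 122 119 120 123 126 124 120 118 120 124 128 129 129 131
 131 130 128 125 128 138 142 141 144 138 116  97  95  98  98  97  96  94
  94]
0.06 [127 147 140 139 139 138 138 139 143 155 166 167 165 162 163 166 173 173
 124  76  88 122 125 122 123 126 129 130 126 123 123 123 124 125 125 126
 126 124 122 122 122 124 125 126 125 125 126 127 129 129 127 126 126 126
 125 124 125 126 124 122 123 125 126 125 123
[... 172 characters left out ...]
66 171 169 156
 137 127 125 126 124 125 127 128 129 130 128 124 122 123 125 125 125 125
 124 123 122 122 121 124 128 132 129 114 100 100 108 118 123 127 127 125
 123 123 124 126 124 121 122 125 125 124 123 123 124 123 122 123 126 130
 132 136 127  75  27  19  53 110 148 137 109  92  84  84  86  88  90  88
  87]
back [118 121 125 123 121 122 125 126 126 123 122 122 122 122 123 124 122 122
 122 125 135 154 163 168 167 174 179 133  85  99 136 144 142 140 139 144
 142 130 110  97  90  92  94  96  95]
back [125 124 123 123 124 124 123 123 123 123 122 121 122 124 125 125 123 122
 123 128 138 154 163 166 164 172 170 116  74 106 145 147 143 141 140 142
 146 145 120  95  85  86  88  92  92]
[166 188]
```

View pics/b2.png

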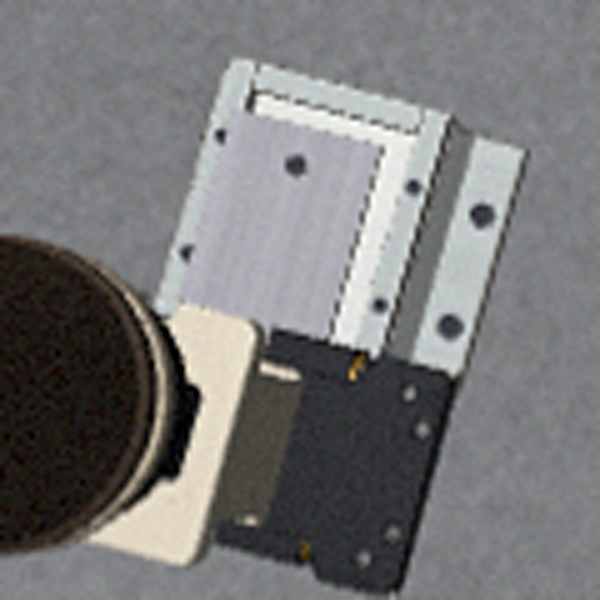

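The plate sits inside the fence lines in yaw, about 1 mm left of centre, with its back end ~10 mm short of the stop. I correct this and lower gently.

Call:
apply_moves([
  [30,0.043,-0.033,-0.05,0],
  [30,0,0,-0.08,0],
  [30,0,0,-0.08,0],
  [30,0,0,-0.06,0],
  [30,0,0,0,0],
  [30,0,0,-0.016,0],
  [30,0,0,-0.016,0],
  [30,0,0,-0.016,0],
  [30,0,0,-0.016,0],
  [30,0,0,-0.016,0],
])

```text
clock: 25.82
position: [0.5043, 0.1631, 0.0354]
ee_rot: [0.402, 3.116, 0.0]
force: [0.9, 0.3, -3.1]
width: 0.591
gripper_force: 60.0
```

Call:
apply_moves([
  [30,0,0,-0.012,0],
  [30,0,0,-0.012,0],
  [30,0,0,-0.012,0],
  [30,0,0,-0.012,0],
  [30,0,0,0,0],
])

```text
clock: 26.45
position: [0.5043, 0.163, 0.0325]
ee_rot: [-0.402, -3.116, 0.0]
force: [-0.0, -0.1, -2.5]
width: 0.589
gripper_force: 60.0
```

Call:
apply_moves([
  [30,0,0,-0.01,0],
  [30,0,0,-0.008,0],
  [30,0,0,-0.008,0],
  [30,0,0,0,0],
])

```text
clock: 26.95
position: [0.5043, 0.163, 0.031]
ee_rot: [-0.402, -3.116, -0.0]
force: [0.4, -0.2, -2.3]
width: 0.589
gripper_force: 60.0
```

Call:
apply_moves([
  [30,0,0,-0.008,0],
  [30,0,0,-0.006,0],
  [30,0,0,0,0],
])

```text
clock: 27.32
position: [0.5043, 0.163, 0.0302]
ee_rot: [0.402, 3.116, 0.0]
force: [-0.1, -0.2, -2.0]
width: 0.589
gripper_force: 60.0
```

Call:
apply_moves([
  [30,0,0,-0.008,0],
  [30,0,0,0,0],
  [30,0,0,0,0],
])

```text
clock: 27.7
position: [0.5043, 0.1631, 0.0297]
ee_rot: [0.402, 3.116, 0.0]
force: [1.0, 0.4, -2.7]
width: 0.591
gripper_force: 60.0
```

Call:
apply_moves([
  [30,0,0,-0.008,0],
  [30,0,0,0,0],
])

```text
clock: 27.95
position: [0.5043, 0.1631, 0.0292]
ee_rot: [0.402, 3.116, 0.0]
force: [0.2, -0.7, -2.4]
width: 0.592
gripper_force: 60.0
```

Call:
apply_moves([
  [30,0,0,-0.006,0],
  [30,0,0,0,0],
])

```text
clock: 28.2
position: [0.5043, 0.163, 0.0289]
ee_rot: [0.402, 3.116, 0.0]
force: [0.2, -0.5, -1.1]
width: 0.593
gripper_force: 60.0
```

Call:
apply_moves([
  [30,0,0,-0.006,0],
  [30,0,0,0,0],
])

```text
clock: 28.45
position: [0.5044, 0.1631, 0.0287]
ee_rot: [0.402, 3.116, 0.0]
force: [-1.2, -0.1, 2.0]
width: 0.591
gripper_force: 60.0
```

Call:
apply_moves([
  [30,0,0,-0.006,0],
  [30,0,0,0,0],
])

```text
clock: 28.7
position: [0.5043, 0.1631, 0.0283]
ee_rot: [0.402, 3.116, 0.0]
force: [-2.6, -0.4, 5.3]
width: 0.596
gripper_force: 60.0
```

The plate is on the bed. Now I ease off the grip and open slowly.

Call:
apply_moves([
  [55,0,0,0,0],
  [57,0,0,0,0],
  [59,0,0,0,0],
  [60,0,0,0,0],
  [61,0,0,0,0],
  [62,0,0,0,0],
  [64,0,0,0,0],
  [68,0,0,0,0],
  [74,0,0,0,0],
  [80,0,0,0,0],
  [88,0,0,0,0],
], newtons=5)

```text
clock: 30.08
position: [0.5043, 0.163, 0.0282]
ee_rot: [0.402, 3.116, 0.0]
force: [0.0, 0.4, 0.4]
width: 0.857
gripper_force: 0.0
```

```bash
python3 tilt.py b3
python3 - <<'E'
from h import *
s=observe(); O=np.array([.524,.1585]); yaw=np.radians(-14.75); b=np.load("top_b3.npz")["im"]; w=np.load("w_b3.npz")["im"]
for x in (.04,.06,.08): print(x,prof(b,"top",None,O,yaw,.0493,[x],np.arange(-.035,.036,.001))[0])
for y in (-.015,.015): print("back",prof(b,"top",None,O,yaw,.0493,np.arange(.075,.105,.001),[y])[:,0])
xs=np.arange(-.065,-.035,.001)
for y in (-.015,.015): print("front(wrist)",prof(w,"wrist",s,O,yaw,.0493,xs,[y])[:,0])
E
```

```text
tcp [0.5043 0.163  0.0282] yaw -14.69 F [0.  0.4 0.4] t 30.075 dq 0.003
w 0.856579533251756 g 0.0 T [ 0.03 -0.03 -0.02]
top [(-30, None), (-15, None), (0, None), (15, None), (30, 49.0), (45, 49.7), (60, 49.5), (75, 49.2), (90, 49.5), (105, 49.4), (120, 55.4)]
scene [(-30, 46.7), (-15, 48.1), (0, 48.2), (15, 48.3), (30, 48.5), (45, 48.7), (60, 48.7), (75, 48.3), (90, 48.6), (105, 48.6), (120, 53.3)]
0.04 [142 139 138 139 152 156 116  78  94 126 127 122 123 126 129 130 128 126
 124 122 124 127 129 129 126 124 123 122 123 124 125 125 125 126 128 129
 128 131 131 128 124 126 128 128 128 127 125 123 122 125 127 126 123 123
 123 124 126 126 129 132 132 131 130 129 142 161 164 145  93  42  42]
0.06 [142 141 139 140 152 152 116  90 109 130 129 126 127 128 128 130 129 126
 124 124 125 126 127 128 128 125 120 121 123 125 126 127 127 127 128 130
 131 131 130 127 123 122 123 127 128 127 125 123 122 126 128 126 124 122
 123 124 126 126 129 133 133 129 127 132 150 165 178 166  98  41  47]
0.08 [139 136 141 146 153 146 113  86 105 128 130 128 127 128 129 130 130 128
 125 124 124 125 127 129 130 128 125 123 122 120 121 125 127 127 128 133
 134 132 130 128 127 127 127 126 125 125 125 125 125 124 124 125 126 126
 126 127 126 124 126 129 131 130 129 132 150 168 176 148  80  37  64]
back [123 124 125 124 123 124 125 126 126 126 124 119 128 144 156 160 166 170
 178 176 134  97 107 134 144 144 142 142 148 146]
back [125 125 125 126 125 124 123 121 123 127 128 126 130 140 156 165 167 166
 174 179 136  86  99 139 149 147 146 145 145 143]
front(wrist) [129 128 122 121 126 126 124 125 135 135 135 132  77 135 179 174 177 176
 174 178 178 178 175 175 176 177 174 177 173 174]
front(wrist) [129 128 130 134 140 138 133 134 133 129 129 135  73 143 175 172 167 168
 170 170 171 168 172 167 170 168 170 168 170 169]
```

The plate lies flat and centred with a 7 mm gap to the stop (front at -52.5 mm). I back off, shut the fingers, then push its front end.

Call:
apply_moves([
  [95,-0.05,0.013,0,0],
  [95,-0.2,0.053,0,0],
  [95,-0.25,0.066,0,0],
  [95,-0.25,0.066,0,0],
  [95,-0.15,0.039,0,0],
  [95,0,0,0,0],
  [50,0,0,0.1,0],
  [20,0,0,0,0],
  [0,0,0,0,0],
  [0,0,0,0,0],
  [0,0,0,0,0],
  [0,0,0,0,0],
])

```text
clock: 31.72
position: [0.4503, 0.1772, 0.0341]
ee_rot: [-0.402, -3.116, 0.0]
force: [-0.4, 0.1, -0.7]
width: 0.346
gripper_force: 0.0
```

```bash
cat > bf.py <<'E'
from h import *
import sys
s,im,d=look("x"+sys.argv[1]); O=np.array([.524,.1585]); yaw=np.radians(-14.75)
e=np.array([[np.cos(yaw),np.sin(yaw)],[-np.sin(yaw),np.cos(yaw)]]); print("tcp in block",(e@(s["position"][:2]-O)).round(4),"w",s["width"].round(2),"F block",(e@s["force"][:2]).round(1))
b,_=imaging.get_image("top"); np.savez("top_x.npz",im=b)
for y in (-.015,.015): print("back",prof(b,"top",None,O,yaw,.0493,np.arange(.080,.105,.001),[y])[:,0])
E
python3 bf.py 1
```

```text
tcp [0.4503 0.1772 0.0341] yaw -14.69 F [-0.4  0.1 -0.7] t 31.725 dq 0.002Traceback (most recent call last):
  File "bf.py", line 4, in <module>
    e=np.array([[np.cos(yaw),np.sin(yaw)],[-np.sin(yaw),np.cos(yaw)]]); print("tcp in block",(e@(s["position"][:2]-O)).round(4),"w",s["width"].round(2),"F block",(e@s["force"][:2]).round(1))
                                                                                                                                    ^^^^^^^^^^^^^^^^
AttributeError: 'float' object has no attribute 'round'
```

Call:
apply_moves([
  [0,0,0,0,0],
  [0,0.03,-0.008,0,0],
  [0,0.03,-0.008,0,0],
  [0,0.03,-0.008,0,0],
  [0,0.03,-0.008,0,0],
  [0,0.016,-0.0042,0,0],
  [0,0.014,-0.0037,0,0],
  [0,0.014,-0.0037,0,0],
  [0,0.014,-0.0037,0,0],
  [0,0.014,-0.0037,0,0],
  [0,0.014,-0.0037,0,0],
])

```text
clock: 33.15
position: [0.4628, 0.174, 0.0342]
ee_rot: [0.402, 3.116, 0.0]
force: [0.2, 0.1, 0.6]
width: 0.004
gripper_force: 0.0
```

```bash
sed -i 's/s\["width"\].round(2)/round(s["width"],2)/' bf.py; python3 bf.py 2
```

```text
tcp [0.4628 0.174  0.0342] yaw -14.69 F [0.2 0.1 0.6] t 33.15 dq 0.013
tcp in block [-0.0632 -0.0006] w 0.0 F block [0.2 0.2]
back [123 124 124 123 122 121 121 129 141 153 161 166 163 172 172 133  99 107
 132 141 142 142 142 146 143]
back [124 124 124 124 125 124 123 127 137 152 159 162 162 172 179 135  84  96
 136 145 141 140 139 142 143]
```

Call:
apply_moves([
  [0,0.011,-0.0029,0,0],
  [0,0.011,-0.0029,0,0],
  [0,0.011,-0.0029,0,0],
  [0,0.011,-0.0029,0,0],
  [0,0.011,-0.0029,0,0],
  [0,0.011,-0.0029,0,0],
  [0,0.011,-0.0029,0,0],
])

```text
clock: 34.12
position: [0.4673, 0.1727, 0.0341]
ee_rot: [-0.402, -3.116, 0.0]
force: [-0.7, -0.2, 0.5]
width: 0.006
gripper_force: 0.3
```

```bash
python3 bf.py 3
```

```text
tcp [0.4673 0.1727 0.0341] yaw -14.69 F [-0.7 -0.2  0.5] t 34.125 dq 0.012
tcp in block [-0.0585 -0.0007] w 0.01 F block [-0.6 -0.3]
back [122 122 124 125 124 125 128 127 123 122 122 129 142 164 168 133 100 110
 135 143 143 143 143 146 143]
back [124 124 123 122 123 123 123 123 123 123 122 124 131 157 177 138  85  98
 139 147 142 143 143 145 144]
```

It moves home lightly, with about 3.5 mm left.

Call:
apply_moves([
  [0,0.009,-0.0024,0,0],
  [0,0.008,-0.0021,0,0],
  [0,0.008,-0.0021,0,0],
  [0,0.008,-0.0021,0,0],
  [0,0.006,-0.0016,0,0],
])

```text
clock: 34.85
position: [0.4697, 0.1721, 0.0341]
ee_rot: [0.401, 3.116, 0.0]
force: [-0.9, 1.5, 0.2]
width: 0.005
gripper_force: 0.4
```

Call:
apply_moves([
  [0,0.005,-0.0013,0,0],
  [0,0.005,-0.0013,0,0],
])

```text
clock: 35.1
position: [0.4702, 0.172, 0.0341]
ee_rot: [-0.402, -3.116, -0.0]
force: [-1.3, 0.8, 0.1]
width: 0.009
gripper_force: 0.7
```

```bash
python3 bf.py 4
```

```text
tcp [0.4702 0.172  0.0341] yaw -14.69 F [-1.3  0.8  0.1] t 35.1 dq 0.004
tcp in block [-0.0554 -0.0007] w 0.01 F block [-1.5  0.5]
back [124 124 124 124 125 125 124 124 124 125 126 126 125 129 128 102  86 107
 135 144 143 143 143 147 143]
back [124 124 125 124 123 123 124 125 125 124 121 121 122 134 146 114  76  98
 139 148 144 144 143 145 144]
```

Almost there, so I take 0.3 mm steps until the stop is felt.

Call:
apply_moves([
  [0,0.005,-0.0013,0,0],
  [0,0.005,-0.0013,0,0],
])

```text
clock: 35.45
position: [0.4703, 0.172, 0.0341]
ee_rot: [-0.401, -3.115, 0.0]
force: [-4.0, 1.7, 3.3]
width: 0.007
gripper_force: 1.9
```

Call:
apply_moves([
  [0,0.005,-0.0013,0,0],
  [0,0.003,-0.0008,0,0],
])

```text
clock: 35.7
position: [0.4704, 0.1719, 0.034]
ee_rot: [-0.401, -3.114, 0.0]
force: [-5.5, 2.4, 2.2]
width: 0.007
gripper_force: 2.9
```

Call:
apply_moves([
  [0,0.005,-0.0013,0,0],
  [0,0.004,-0.001,0,0],
  [0,0,0,0,0],
])

```text
clock: 36.08
position: [0.4704, 0.1719, 0.0339]
ee_rot: [-0.4, -3.114, 0.0]
force: [-6.8, 2.3, 4.8]
width: 0.004
gripper_force: 3.5
```

```bash
python3 bf.py 5
python3 - <<'E'
from h import *
s=observe(); w=np.load("x5.npz")["im"]; O=np.array([.524,.1585]); yaw=np.radians(-14.75); b=np.load("top_x.npz")["im"]
for x in (.04,.06,.08): print(x,prof(b,"top",None,O,yaw,.0493,[x],np.arange(-.035,.036,.001))[0])
E
```

```text
tcp [0.4704 0.1719 0.0339] yaw -14.64 F [-6.8  2.3  4.8] t 36.075 dq 0.002
tcp in block [-0.0552 -0.0006] w 0.0 F block [-7.2  0.5]
back [123 124 125 125 123 123 124 125 124 124 124 123 123 130 129 101  82 105
 134 145 145 142 140 146 145]
back [122 121 124 125 123 123 124 126 127 127 125 123 122 131 136 102  70  96
 137 147 143 142 141 142 140]
0.04 [138 137 138 139 152 154 113  82  96 121 124 122 124 127 126 125 125 123
 122 122 123 123 123 124 125 124 122 120 119 122 126 126 125 126 128 127
 126 127 128 126 122 121 123 123 123 123 123 122 122 123 123 123 121 118
 119 125 127 126 128 131 130 126 128 135 151 163 163 146  95  43  41]
0.06 [140 138 136 137 152 152 107  76  98 126 126 124 126 127 128 128 127 124
 120 121 124 126 125 125 125 124 122 120 119 121 124 125 124 124 124 126
 128 128 127 124 122 120 121 124 126 125 124 122 123 126 126 123 121 121
 124 126 127 127 128 129 129 129 127 130 147 163 177 165  97  40  46]
0.08 [137 136 139 145 156 145 107  88 111 129 126 125 125 126 127 129 130 126
 122 121 123 125 128 127 125 124 123 123 124 130 127  99  63  47  45  41
  40  33  46  81 120 127 126 125 123 122 121 121 122 123 122 122 122 122
 124 127 127 126 127 130 129 128 129 136 154 165 169 143  81  41  65]
```

The plate is home on both sides at about 7 N. I retreat and check.

Call:
apply_moves([
  [0,-0.008,0.0021,0,0],
  [0,-0.012,0.0032,0,0],
  [0,-0.016,0.0042,0,0],
  [0,-0.1,0.026,0,0],
  [0,-0.2,0.053,0,0],
  [0,-0.2,0.053,0,0],
  [0,0,0,0.3,0],
  [0,0,0,0.6,0],
  [0,0,0,0.6,0],
  [0,-0.2,0.1,0.6,0],
  [0,0,0,0,0],
  [0,0,0,0,0],
])

```text
clock: 37.67
position: [0.4271, 0.1861, 0.1597]
ee_rot: [-0.401, -3.116, 0.0]
force: [0.3, 0.3, -1.0]
width: 0.005
gripper_force: 0.0
```

```bash
python3 bf.py 6
python3 - <<'E'
from h import *
b=np.load("top_x.npz")["im"]; im2,_=imaging.get_image("scene")
uv=topix([[.57,.147,.05]],"scene")[0].astype(int)
a=cv2.resize(b[30:260,110:400],(600,476)); c=cv2.resize(im2[max(uv[1]-60,0):uv[1]+60,uv[0]-60:uv[0]+60],(200,200))
a[276:476,0:200]=c
cv2.imwrite("pics/fin.png",cv2.convertScaleAbs(a[:,:,::-1],alpha=1.3))
O=np.array([.524,.1585]); yaw=np.radians(-14.75)
for y in (-.02,0,.02): print("front",prof(b,"top",None,O,yaw,.0493,np.arange(-.055,-.035,.001),[y])[:,0])
E
```

```text
tcp [0.4271 0.1861 0.1597] yaw -14.65 F [ 0.3  0.3 -1. ] t 37.675 dq 0.022
tcp in block [-0.1008  0.002 ] w 0.0 F block [0.3 0.4]
back [120 121 120 120 120 121 122 122 121 122 123 123 125 128 124  99  84 104
 131 141 139 138 139 144 142]
back [120 122 122 122 120 119 120 123 124 123 120 120 122 129 133  99  67  92
 135 145 141 141 141 143 142]
front [ 93  95  93  88  89  92  92  92  90  91 102 116 121 123 120 118 120 119
 117 117]
front [ 91  94  96  96  95  94  94  95  87  74  82 106 120 121 121 119 120 121
 123 120]
front [ 92  95  98  97  95  95  94  93  89  79  82 100 113 115 118 120 118 114
 113 115]
```

View pics/fin.png

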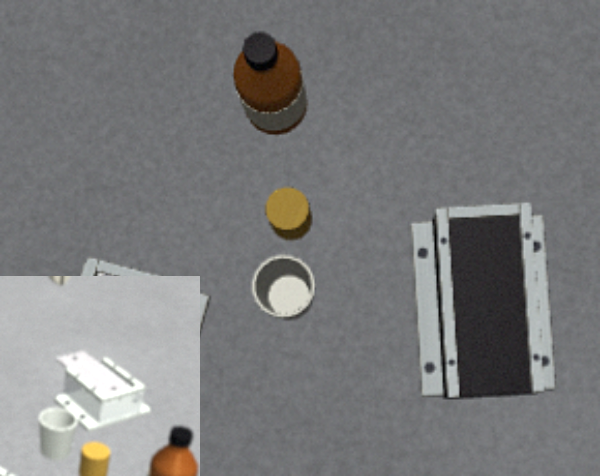

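The stand is empty and the bystanders are untouched. The plate lies flat in the block against the stop, with its front at -44.5 mm, which matches the 45 mm home overhang. The arm is clear, so I hand in.

```bash
python3 -c "
from cell import arm; print(arm.sign_off())"
```

```text
the job is handed in; nothing more can be done
None
```

The plate lies flat between the specimen block's fences, pushed home against the back stop and released. The arm is clear, the bystanders are untouched, and the job was handed in at about 38 s.

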